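# Sort painted castings onto their own drying stands

## Task

The three green painted castings are on each other's drying stands: move each to the middle of the stand cut to its own outline (round on round, square on square, oblong on oblong and lying along it), upright on its flange. The wooden spare rack is the free spot for parking; their clean undersides must never be put on the paper-covered bench, and they are to be set down gently, not dropped. Leave the paint tin, the tape roll and the mixing cup where they are.

Things in the scene. Friction and masses are not known exactly. Their poses are not given: they have to be found in the camera images.
- round_cap: Dark green iron casting, 48 mm tall, 0.28 to 0.48 kg: round flange 90 mm across, 8 mm thick, with a round boss 40 mm across (the grip) in its middle from 8 to 48 mm above the underside. Starts near the middle of the square stand, any yaw. Origin: centre of the underside, z up. Belongs on the round stand.
- square_cap: Dark green iron casting, 48 mm tall, 0.28 to 0.48 kg: square flange 84 x 84 mm, 8 mm thick, with a square boss 40 x 40 mm, parallel to the flange (the grip) in its middle from 8 to 48 mm above the underside. Starts near the middle of the oblong stand, any yaw. Origin: centre of the underside, z up. x and y along the flange's sides. Belongs on the square stand.
- oblong_cap: Dark green iron casting, 48 mm tall, 0.28 to 0.48 kg: round-ended oblong flange 116 x 60 mm, 8 mm thick, with a rectangular boss 48 mm long (along x) and 36 mm wide (along y; the grip) in its middle from 8 to 48 mm above the underside. Starts near the middle of the round stand, any yaw. Origin: centre of the underside, z up. x along the flange's length. Belongs along the oblong stand.
- round_stand: Fixed drying stand: flat grey metal top, round, 124 mm across. Top surface 25 mm above the bench. Origin: centre of its foot, on the bench (z = 0), z up.
- square_stand: Fixed drying stand: flat grey metal top, square, 120 x 120 mm, x and y along its sides. Top surface 25 mm above the bench. Origin: centre of its foot, on the bench (z = 0), z up.
- oblong_stand: Fixed drying stand: flat grey metal top, oblong with round ends, 160 mm long (along x) and 100 mm wide (along y). Top surface 25 mm above the bench. Origin: centre of its foot, on the bench (z = 0), z up.
- spare_rack: Fixed spare rack, empty at the start: three flat brown wooden slats side by side, 130 mm long (along x), 30 mm wide, 20 mm apart, together 130 x 130 mm. Their tops are 25 mm above the bench. Origin: centre of its foot, on the bench (z = 0), z up.
- paint_tin: Bystander, loose: closed paint tin, 100 mm across, 120 mm tall, beyond the stands on the robot's left. Origin: centre of the underside. Leave it alone.
- tape_roll: Bystander, loose: roll of masking tape lying flat, 104 mm across, 25 mm tall, between the robot and the stands. Origin: centre of the underside. Leave it alone.
- mixing_cup: Bystander, loose: white paint mixing cup, open, 72 mm across, 80 mm tall, beyond the stands on the robot's right. Origin: centre of the underside. Leave it alone.
Things that resemble listed ones, but are neither listed nor needed, are in the scene too. What is shaped like the oblong_stand but turquoise is not meant. Leave any orange look-alike of the round_cap alone.

How it is judged:
At the end, for the whole second after the job is handed in: Each casting rests released and upright (0.08 rad) on top of the stand of its own outline, centres within 12 mm; the oblong one lies within 0.3 rad of its stand's length, either way round (other yaws free). Tin, tape roll and cup are within 20 mm of where they began (horizontal distance between round_cap and round_stand below 0.012 m and z of round_cap in the frame of round_stand between 0.021 and 0.03 m and angle between each of round_cap, square_cap, oblong_cap's own z axis and vertical below 0.08 rad and linear speed of each of round_cap, square_cap, oblong_cap below 0.02 m/s and angular speed of each of round_cap, square_cap, oblong_cap below 0.1 rad/s and horizontal distance between square_cap and square_stand below 0.012 m and z of square_cap in the frame of square_stand between 0.021 and 0.03 m and horizontal distance between oblong_cap and oblong_stand below 0.012 m and z of oblong_cap in the frame of oblong_stand between 0.021 and 0.03 m and angle between the x axis of oblong_cap and the x axis of oblong_stand, either way round below 0.3 rad and distance of each of paint_tin, tape_roll, mixing_cup from where it was at the start of the episode below 0.02 m); the robot touches nothing.
It fails at once if a casting is put or falls onto the bench (its underside lower than 12 mm above the bench) (height (world z) of any of round_cap, square_cap, oblong_cap below 0.012 m).
It fails at once if a casting is dropped or slammed onto a stand or the rack (over 60 N) (contact force between any of round_cap, square_cap, oblong_cap and round_stand above 60 N or contact force between any of round_cap, square_cap, oblong_cap and square_stand above 60 N or contact force between any of round_cap, square_cap, oblong_cap and oblong_stand above 60 N or contact force between any of round_cap, square_cap, oblong_cap and spare_rack above 60 N).
It fails at once if the paint tin, the tape roll or the mixing cup is moved more than 20 mm (distance of any of paint_tin, tape_roll, mixing_cup from where it was at the start of the episode above 0.02 m).
It also fails if it takes over 115 s, if anything falls off the work surface, if the arm or the gripper's body presses on something with over 40 N, if the wrist force passes 120 N, or if a joint passes its speed limit or range.

## Robot

A 6-joint arm with a two-finger parallel gripper is mounted at the origin on the work surface. World frame = base frame: x ahead of the robot, y to its left, z up, the work surface at z = 0. Lengths are in m, angles in rad, forces in N, time in s.
With the tool pointing down it reaches from about 0.25 to 0.725 m from the base axis. Payload 4 kg.
Tool frame: the origin (TCP) lies where the fingers leave the gripper's body, on its centre line; the fingertips stand 73 mm ahead of it and the grasp point (between the pads) lies 54 mm ahead of it (bot.tips_ahead is the z of the fingertips in the tool frame, in m); z points along the fingers, y is the direction in which the jaws open and shut (so a half turn about z gives the same grasp; the last joint's range is limited). The gripper opens to 85 mm and grips with 20 to 120 N. Pads are 22 mm wide; open, the fingers measure 114 mm over their backs; the gripper's body (76 mm by 85 mm) begins 54 mm behind the grasp point. The pads swing forward as they close: fully open they stand 13 mm farther back than shut.
Start: joints at [0, 0.241, 0.005, 1.335, 0, 1.571], TCP at [0.5, -0, 0.304] pointing down, gripper open.
Joint ranges: [-2.72, 2.72], [-1.05, 1.87], [-1.09, 1.28], [-1.99, 2.15], [-1.42, 1.44], [-3.14, 3.14]. Speed limits (rad/s): [2.79, 2.79, 3.14, 3.14, 3.14, 3.14].

## Interface

Orientations are given as a unit quaternion [x, y, z, w].
In Python, from workcell import readout, camera, get_calibration, order, bot gives the robot as it stands.
- The arm moves only by the tool send_rows, never from a script. Its argument "moves" is a list of rows, each a list of 3 entries, a list of its own where there are three numbers: the shift along the tool's x, y, z in mm, then the turn, a rotation vector about the tool's x, y, z in rad, then the finger opening in mm, from 0 to 85.4. In form: [[[dx, dy, dz], [ax, ay, az], grip], ...]. A call has 1 to 12 rows; each row is the pose to reach, as a shift and turn from the pose measured when the call began, along the tool's axes at that moment; what a row does not reach only later rows make up. A row lasts 1/12 s, in which the tool goes at most 41.7 mm and 7.16 degrees, less where a joint would pass 70% of its speed; a pose out of reach is approached as far as the arm can. A call with a gripper value outside its range is refused whole. The fingers move at their own pace and stop on an object; the grip force is fixed at half the most. Time passes only in rows, so rows that repeat a pose let the fingers close. It gives the time, the measured TCP pose, the force and the opening at its end, in the units of the state.
- readout.get_obs(): the state, without advancing time (a new reading comes with each control period).
- camera(name): name is "scene" or "side" or "wrist"; returns the picture (480x640x3 uint8, red, green, blue); there is no depth.
- get_calibration(name): a dict with "fx", "fy", "cx", "cy" (pixels), "R" (3x3) and "t" (3): a world point X has camera coordinates R X + t. Camera axes: x right, y down, z forward; pixel columns grow to the right and rows downward; lengths in m; the calibration is good to about 2 mm. A picture is of the moment at which its call begins: read the wrist's pose just before it. get_calibration takes no time and is no camera call; for the wrist camera it gives the pose at the moment of the call.
- order.job_done(): hands the job in, once; it reports no verdict.
The state is a dict: "clock": time; "joint_pos": joint angles; "joint_vel": joint speeds; "tau": joint torques, N m; "eef_pos": TCP position; "tool_rot": TCP orientation; "ft_force": force on the tool from outside, world axes, zero at the start; "ft_torque": the same for the moment, N m; "grip_width": finger opening in m.
Only numpy, scipy, OpenCV 4.12 (cv2) and the standard library are available. Lean on these libraries where they do the work, as an engineer would, in place of code of your own. Each camera call takes 0.05 s, during which the arm holds its last target. There are 200 camera calls.

## Working session

There is one attempt and no reset: what is moved stays moved. The work goes in short steps, Python scripts to look and compute and a tool call to move; the robot and the scene stay as the last step left them, time stands still between calls to the robot, and variables do not carry over. Pictures are saved under pics/ and viewed, about 12 in all and at most 16, crops included, and the job is handed in when it is done.

Besides the shell and the picture viewer there is one more tool, called after "Emit:" as a command line: name --argument value ..., lists and objects as JSON in quotes. send_rows: Moves the arm, as the interface text tells. Its arguments: {"type":"object","properties":{"moves":{"type":"array","items":{"type":"array"}}},"required":["moves"]}

```bash
ls; mkdir -p pics; python3 - <<'E'
from workcell import readout,camera,get_calibration
import cv2
print(readout.get_obs())
a=camera("scene");b=camera("side")
cv2.imwrite("pics/scene0.png",a[:,:,::-1]);cv2.imwrite("pics/side0.png",b[:,:,::-1])
for n in("scene","side","wrist"):print(n,get_calibration(n))
E
```

```text
pics
{'clock': 0.0, 'joint_pos': array([-5.11599373e-06,  2.41419967e-01,  3.68823625e-03,  1.33522845e+00,
       -1.71439779e-05,  1.57080705e+00]), 'joint_vel': array([-1.79365149e-03,  9.25928434e-04, -6.68400664e-04,  9.25035092e-04,
       -4.98628145e-05, -8.67020459e-04]), 'tau': array([ 5.50268451e-04, -3.72315860e+01,  2.52406776e+01,  1.67737965e-02,
        2.29149265e-05,  1.14679995e-05]), 'eef_pos': array([ 4.99495442e-01, -6.51396005e-06,  3.02995597e-01]), 'tool_rot': array([ 0.70711196,  0.70710077, -0.0007711 , -0.00075898]), 'ft_force': array([-0.14684464,  0.22253203,  0.90799739]), 'ft_torque': array([ 0.00049865, -0.01047962,  0.00902621]), 'grip_width': 0.0853855149045333}
scene {'fx': 433.6209362338104, 'fy': 433.6209362338104, 'cx': 318.29436950614274, 'cy': 239.38968527284223, 'R': array([[ 0.12691044,  0.99171653,  0.01980069],
       [ 0.71047439, -0.07695342, -0.69950291],
       [-0.69218486,  0.10284211, -0.71435538]]), 't': array([-0.06628548, -0.35031616,  1.27436083])}
side {'fx': 584.265841920598, 'fy': 584.265841920598, 'cx': 317.49890797037386, 'cy': 242.84904382421905, 'R': array([[ 0.9825065 , -0.18535287,  0.01803592],
       [-0.10518411, -0.63224468, -0.76759558],
       [ 0.15367916,  0.75227055, -0.64068068]]), 't': array([-0.5705672 ,  0.10348366,  1.25538594])}
wrist {'fx': 378.29292686310424, 'fy': 378.29292686310424, 'cx': 317.643898723327, 'cy': 241.3686177514912, 'R': array([[ 9.99999257e-01,  2.03297828e-05, -1.21901605e-03],
       [ 3.85157029e-04, -9.53923937e-01,  3.00048286e-01],
       [-1.15674867e-03, -3.00048532e-01, -9.53923236e-01]]), 't': array([-0.49957294, -0.03961586,  0.37948479])}
```

View pics/scene0.png

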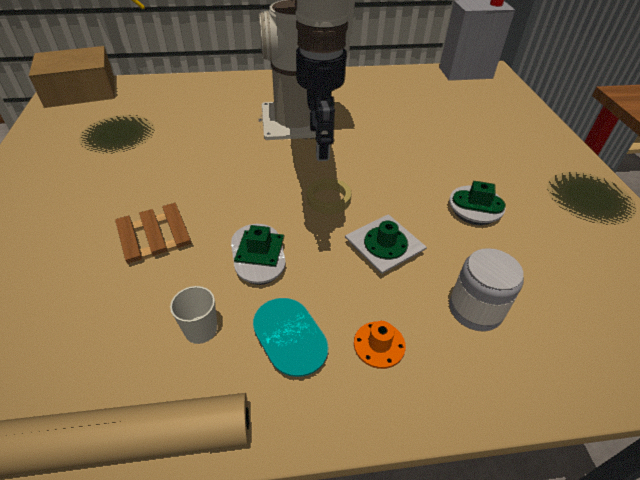

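View pics/side0.png

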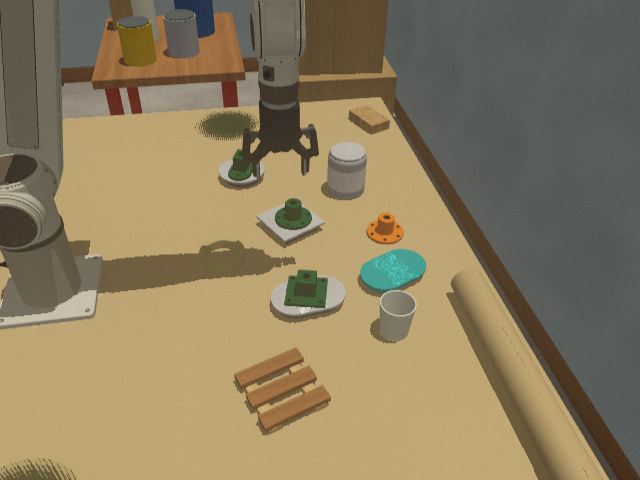

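```bash
cat > h.py <<'E'
from workcell import readout,camera,get_calibration,order
import numpy as np,cv2
from scipy.spatial.transform import Rotation as Ro
def ray(c,uv,z):
    uv=np.asarray(uv,float).reshape(-1,2)
    d=np.c_[(uv[:,0]-c['cx'])/c['fx'],(uv[:,1]-c['cy'])/c['fy'],np.ones(len(uv))]@c['R']
    C=-c['R'].T@c['t']
    return (C+d*((z-C[2])/d[:,2])[:,None])[:,:2]
def masks(im):
    h=cv2.cvtColor(im,cv2.COLOR_RGB2HSV); H,S,V=[h[:,:,i].astype(int) for i in range(3)]
    g=(H>45)&(H<85)&(S>90)&(V<150)
    w=(S<45)&(V>110)
    br=(H<15)&(S>90)&(V>60)&(V<190)
    return [m.astype(np.uint8) for m in(g,w,br)]
def comps(m,amin):
    n,l,s,c=cv2.connectedComponentsWithStats(m)
    return [(l==i,s[i,4],c[i]) for i in range(1,n) if s[i,4]>amin]
E
python3 - <<'E'
from h import *
for n in("scene","side"):
    im=cv2.imread(f"pics/{n}0.png")[:,:,::-1].copy();c=get_calibration(n)
    for nm,m,z,a in zip(("green","white","brown"),masks(im),(.05,.025,.025),(200,150,250)):
        for k,ar,ce in comps(m,a):
            p=ray(c,np.argwhere(k)[:,::-1],z)
            if abs(p[:,1]).max()>.7 or p[:,0].min()<.15 or p[:,0].max()>1: continue
            r=cv2.minAreaRect(p.astype(np.float32)*1000)
            print(n,nm,ar,ce.round(),np.round(p.mean(0),3),np.round(r[0]),np.round(r[1]),round(r[2]))
E
```

```text
scene green 1075 [480. 198.] [0.453 0.369] [443. 370.] [110. 105.] 69
scene green 1153 [386. 241.] [0.56 0.13] [559. 133.] [86. 98.] 35
scene green 1393 [259. 246.] [ 0.548 -0.121] [ 543. -118.] [ 81. 101.] 75
scene white 448 [473. 209.] [0.461 0.358] [446. 362.] [123.  93.] 26
scene white 1135 [385. 244.] [0.545 0.134] [538. 137.] [120. 120.] 27
scene white 225 [238. 239.] [ 0.498 -0.165] [ 500. -167.] [25. 95.] 69
scene white 749 [260. 270.] [ 0.587 -0.122] [ 580. -116.] [ 67. 102.] 16
scene white 1935 [495. 271.] [0.64  0.333] [639. 332.] [105. 121.] 60
scene white 783 [197. 303.] [ 0.652 -0.238] [ 652. -245.] [77. 75.] 6
scene brown 593 [176. 225.] [ 0.44  -0.295] [ 438. -296.] [141.  31.] 20
scene brown 628 [152. 232.] [ 0.457 -0.341] [ 455. -342.] [142.  31.] 18
scene brown 665 [128. 239.] [ 0.473 -0.388] [ 472. -388.] [143.  30.] 19
scene brown 324 [379. 343.] [0.771 0.07 ] [762.  75.] [43. 54.] 78
side green 313 [293. 219.] [0.541 0.104] [541. 108.] [72. 84.] 85
side green 788 [307. 289.] [ 0.531 -0.136] [ 532. -129.] [100.  81.] 75
side white 704 [348. 154.] [0.746 0.411] [745. 412.] [131. 105.] 78
side white 279 [232. 173.] [0.414 0.362] [419. 362.] [ 74. 126.] 31
side white 740 [287. 224.] [0.528 0.12 ] [538. 136.] [122. 124.] 27
side white 1137 [309. 298.] [ 0.536 -0.137] [ 537. -128.] [159. 102.] 6
side white 407 [393. 302.] [ 0.707 -0.179] [ 715. -182.] [75. 78.] 2
side brown 865 [607. 445.] [ 0.964 -0.556] [ 964. -549.] [ 37. 141.] 0
```

Emit:
send_rows --moves '[[[38, 10, 0], [0, 0, 0], 85], [[76, 20, 0], [0, 0, 0], 85], [[114, 30, 0], [0, 0, 0], 85], [[150, 40, 0], [0, 0, 0], 85], [[150, 40, 0], [0, 0, 0], 85], [[150, 40, 0], [0, 0, 0], 85], [[150, 40, 0], [0, 0, 0], 85]]'

```text
clock: 0.68
eef_pos: [0.5391, 0.1499, 0.3023]
tool_rot: [0.707, 0.707, -0.002, -0.001]
ft_force: [0.4, -0.1, 0.8]
grip_width: 0.0849
```

```bash
cat >> h.py <<'E'
def wrist(name):
    c=get_calibration("wrist");im=camera("wrist");cv2.imwrite(f"pics/{name}.png",im[:,:,::-1])
    o=readout.get_obs();print("t",round(o['clock'],2),"tcp",o['eef_pos'].round(4),"F",o['ft_force'].round(1),"w",round(o['grip_width'],4))
    T=Ro.from_quat(o['tool_rot']).as_matrix();print("tool x,y yaw",np.degrees(np.arctan2(T[1,:2],T[0,:2])).round(1),"tilt",T[:2,2].round(4))
    for nm,m,z,a in zip(("green@33","white@25","brown@25"),masks(im),(.033,.025,.025),(800,800,800)):
        for k,ar,ce in comps(m,a):
            p=(ray(c,np.argwhere(k)[:,::-1],z)*1000).astype(np.float32)
            r=cv2.minAreaRect(p);cc=cv2.minEnclosingCircle(p)
            print(nm,ar,ce.round(),"rect",np.round(r[0],1),np.round(r[1]),round(r[2],1),"circ",np.round(cc[0],1),round(cc[1]))
    return im,c
E
python3 -c "
from h import *
wrist('w1')"
```

```text
t 0.73 tcp [0.5391 0.1492 0.3026] F [-0.3  0.1  0.3] w 0.085
tool x,y yaw [90. -0.] tilt [-0.0032 -0.0007]
green@33 6783 [324. 221.] rect [544.6 137.1] [87. 86.] 0.1 circ [544.6 137.2] 44
green@33 1609 [314. 421.] rect [539.7 -91.6] [37. 83.] 76.0 circ [538.4 -92.1] 43
white@25 12255 [584.  55.] rect [761.2 273.5] [ 91. 105.] 90.0 circ [764.6 284.1] 60
white@25 6054 [329. 217.] rect [537.4 138. ] [119. 120.] 27.2 circ [537.7 137.6] 83
brown@25 1355 [531. 273.] rect [754.6  86.4] [52. 50.] 52.1 circ [757.6  83.9] 32
```

View pics/w1.png

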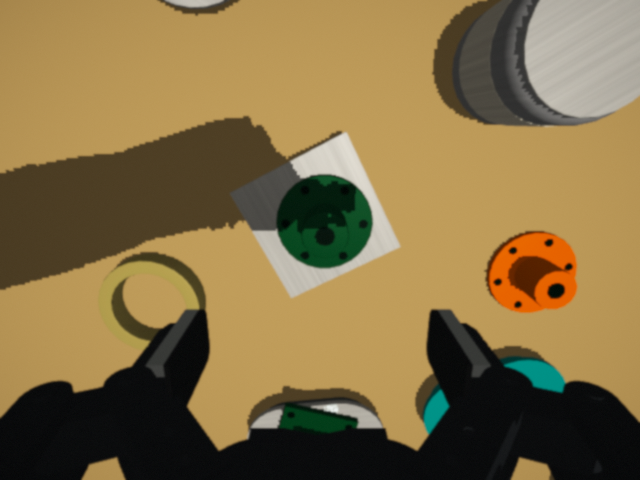

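Emit:
send_rows --moves '[[[-12, 6, 30], [0, 0, 0], 85], [[-12, 6, 65], [0, 0, 0], 85], [[-12, 6, 100], [0, 0, 0], 85], [[-12, 6, 135], [0, 0, 0], 85], [[-12, 6, 160], [0, 0, 0], 85], [[-12, 6, 175], [0, 0, 0], 85], [[-12, 6, 185], [0, 0, 0], 85], [[-12, 6, 189], [0, 0, 0], 85], [[-12, 6, 189], [0, 0, 0], 85], [[-12, 6, 189], [0, 0, 0], 85]]'

```text
clock: 1.57
eef_pos: [0.5453, 0.1367, 0.1147]
tool_rot: [0.708, 0.707, -0.001, -0.0]
ft_force: [0.5, -0.2, 0.3]
grip_width: 0.085
```

Emit:
send_rows --moves '[[[0, 0, 0], [0, 0, 0], 30], [[0, 0, 0], [0, 0, 0], 30], [[0, 0, 0], [0, 0, 0], 30], [[0, 0, 0], [0, 0, 0], 30], [[0, 0, 0], [0, 0, 0], 30], [[0, 0, 0], [0, 0, 0], 30], [[0, 0, 0], [0, 0, 0], 30], [[0, 0, 0], [0, 0, 0], 30]]'

```text
clock: 2.23
eef_pos: [0.5456, 0.1369, 0.1159]
tool_rot: [0.708, 0.707, 0.0, -0.0]
ft_force: [-1.8, -1.2, 5.6]
grip_width: 0.0386
```

Emit:
send_rows --moves '[[[0, 0, -5], [0, 0, 0], 30], [[0, 0, -15], [0, 0, 0], 30], [[0, 0, -40], [0, 0, 0], 30], [[0, 0, -75], [0, 0, 0], 30], [[0, 0, -110], [0, 0, 0], 30], [[0, 0, -140], [0, 0, 0], 30], [[-15, -3, -165], [0, 0, 0], 30], [[-40, -10, -180], [0, 0, 0], 30], [[-75, -18, -180], [0, 0, 0], 30], [[-110, -27, -180], [0, 0, 0], 30], [[-145, -36, -180], [0, 0, 0], 30], [[-180, -45, -180], [0, 0, 0], 30]]'

```text
clock: 3.23
eef_pos: [0.4994, -0.0443, 0.2966]
tool_rot: [0.707, 0.707, 0.0, 0.0]
ft_force: [0.2, -0.3, -2.6]
grip_width: 0.0386
```

Emit:
send_rows --moves '[[[-35, -7, 0], [0, 0, 0], 30], [[-70, -14, 0], [0, 0, 0], 30], [[-105, -21, 0], [0, 0, 0], 30], [[-140, -28, 0], [0, 0, 0], 30], [[-170, -34, 0], [0, 0, 0], 30], [[-190, -38, 0], [0, 0, 0], 30], [[-200, -40, 0], [0, 0, 0], 30], [[-200, -40, 0], [0, 0, 0], 30], [[-200, -40, 0], [0, 0, 0], 30]]'

```text
clock: 3.98
eef_pos: [0.4592, -0.244, 0.2966]
tool_rot: [0.707, 0.707, 0.0, -0.0]
ft_force: [0.9, 0.4, -3.5]
grip_width: 0.038
```

```bash
python3 -c "
from h import *
wrist('w2')"
```

```text
t 4.03 tcp [ 0.4594 -0.2434  0.2966] F [ 0.4  0.3 -2.6] w 0.0384
tool x,y yaw [90.  0.] tilt [0.     0.0009]
green@33 11381 [408.  60.] rect [ 532.1 -121. ] [83. 83.] 74.9 circ [ 532.3 -121. ] 58
green@33 25504 [318. 292.] rect [ 455.8 -334.1] [200. 186.] 53.7 circ [ 459.  -341.1] 106
white@25 5120 [474.  62.] rect [ 581.7 -116. ] [ 65. 103.] 16.3 circ [ 563.9 -120.1] 53
white@25 5274 [350.  82.] rect [ 499.  -144.3] [ 72. 116.] 34.1 circ [ 513.5 -136.3] 60
white@25 1252 [597. 211.] rect [ 725.4 -247.4] [61. 85.] 14.2 circ [ 737.3 -244.6] 43
```

View pics/w2.png

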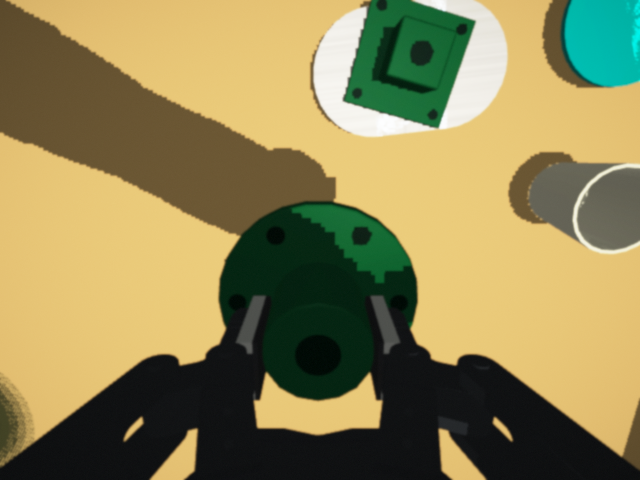

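Emit:
send_rows --moves '[[[-30, -3, 5], [0, 0, 0], 30], [[-60, -6, 20], [0, 0, 0], 30], [[-85, -9, 50], [0, 0, 0], 30], [[-100, -9, 80], [0, 0, 0], 30], [[-100, -9, 110], [0, 0, 0], 30], [[-100, -9, 140], [0, 0, 0], 30], [[-100, -9, 158], [0, 0, 0], 30], [[-100, -9, 168], [0, 0, 0], 30], [[-100, -9, 172], [0, 0, 0], 30], [[-100, -9, 172], [0, 0, 0], 30], [[-100, -9, 172], [0, 0, 0], 30]]'

```text
clock: 4.95
eef_pos: [0.4516, -0.3431, 0.1259]
tool_rot: [0.707, 0.708, 0.001, 0.001]
ft_force: [0.7, -0.8, -3.5]
grip_width: 0.0382
```

```bash
python3 - <<'E'
from h import *
print(readout.get_obs()['eef_pos'])
a=camera("scene")[150:350,50:350];b=camera("side")[250:450,150:450]
cv2.imwrite("pics/chk3.png",cv2.resize(np.hstack([a,b]),(800,267))[:,:,::-1])
E
```

```text
[ 0.45155365 -0.34311397  0.12587273]
```

View pics/chk3.png

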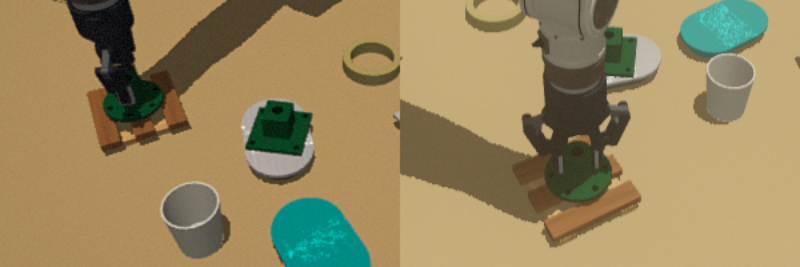

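```bash
python3 - <<'E'
from h import *
im=cv2.imread("pics/side0.png")[:,:,::-1].copy();c=get_calibration("side")
h=cv2.cvtColor(im,cv2.COLOR_RGB2HSV);print(h[367,270],h[387,280],h[300,150])
H,S,V=[h[:,:,i].astype(int) for i in range(3)]
m=((H<16)&(S>100)).astype(np.uint8);m[:330]=0;m[:,400:]=0;m[:,:200]=0
for k,a,ce in comps(m,150):
    p=(ray(c,np.argwhere(k)[:,::-1],.025)*1000).astype(np.float32);r=cv2.minAreaRect(p);print(a,ce.round(),np.round(r[0]),np.round(r[1]),round(r[2]))
im=camera("side")
g=masks(im)[0];g[:300]=0
for k,a,ce in comps(g,150):
    p=(ray(c,np.argwhere(k)[:,::-1],.043)*1000).astype(np.float32);print(a,ce,cv2.minAreaRect(p))
E
```

```text
[ 15 143 159] [ 15 145 156] [ 20 101 189]
893 [269. 367.] [ 433. -301.] [130.  36.] 19
1000 [280. 387.] [ 449. -349.] [130.  35.] 19
1086 [293. 408.] [ 465. -395.] [130.  36.] 19
373 [292.06970509 389.78016086] ((464.0879211425781, -372.8140869140625), (74.22586059570312, 28.61615562438965), 25.792173385620117)
```

Emit:
send_rows --moves '[[[-3, -1, 2], [0, 0, 0], 30], [[-3, -1, 4], [0, 0, 0], 30], [[-3, -1, 6], [0, 0, 0], 30], [[-3, -1, 7], [0, 0, 0], 30], [[-3, -1, 8], [0, 0, 0], 30], [[-3, -1, 9], [0, 0, 0], 30], [[-3, -1, 9.5], [0, 0, 0], 30], [[-3, -1, 9.5], [0, 0, 0], 30]]'

```text
clock: 5.77
eef_pos: [0.4504, -0.3466, 0.1166]
tool_rot: [0.707, 0.707, 0.001, 0.001]
ft_force: [-0.5, 0.3, -3.9]
grip_width: 0.0385
```

Not yet touching; continue in small steps.

Emit:
send_rows --moves '[[[0, 0, 0.5], [0, 0, 0], 30], [[0, 0, 1], [0, 0, 0], 30], [[0, 0, 1.5], [0, 0, 0], 30], [[0, 0, 1.5], [0, 0, 0], 30]]'

```text
clock: 6.1
eef_pos: [0.4505, -0.3467, 0.116]
tool_rot: [0.707, 0.707, 0.001, 0.002]
ft_force: [-2.0, 1.1, 5.2]
grip_width: 0.0381
```

Emit:
send_rows --moves '[[[0, 0, 0], [0, 0, 0], 45], [[0, 0, 0], [0, 0, 0], 55], [[0, 0, 0], [0, 0, 0], 70], [[0, 0, 0], [0, 0, 0], 85], [[0, 0, 0], [0, 0, 0], 85], [[0, 0, -10], [0, 0, 0], 85], [[0, 0, -35], [0, 0, 0], 85], [[0, 0, -70], [0, 0, 0], 85], [[0, 0, -110], [0, 0, 0], 85], [[0, 0, -145], [0, 0, 0], 85], [[0, 0, -180], [0, 0, 0], 85], [[0, 0, -185], [0, 0, 0], 85]]'

```text
clock: 7.1
eef_pos: [0.4518, -0.3479, 0.3095]
tool_rot: [0.707, 0.707, 0.001, 0.008]
ft_force: [0.4, -0.1, 0.4]
grip_width: 0.0852
```

Emit:
send_rows --moves '[[[30, 10, 0], [0, 0, 0], 85], [[65, 25, 0], [0, 0, 0], 85], [[100, 40, 0], [0, 0, 0], 85], [[135, 55, 0], [0, 0, 0], 85], [[170, 68, 0], [0, 0, 0], 85], [[205, 78, 0], [0, 0, 0], 85], [[230, 82, 0], [0, 0, 0], 85], [[240, 82, 0], [0, 0, 0], 85], [[240, 82, 0], [0, 0, 0], 85], [[240, 82, 0], [0, 0, 0], 85]]'

```text
clock: 7.93
eef_pos: [0.5335, -0.1079, 0.3085]
tool_rot: [0.707, 0.708, 0.001, 0.008]
ft_force: [-0.6, -0.1, 0.1]
grip_width: 0.085
```

```bash
python3 -c "
from h import *
wrist('w4')"
```

```text
t 7.98 tcp [ 0.5334 -0.1087  0.3085] F [ 0.4 -0.7  0.3] w 0.0849
tool x,y yaw [90.  0.] tilt [ 0.0136 -0.0103]
green@33 7457 [312. 216.] rect [ 532.6 -120.2] [83. 82.] 74.8 circ [ 532.4 -120.2] 57
green@33 3988 [239. 411.] rect [ 447.1 -342.8] [96. 83.] 26.2 circ [ 449.1 -352.4] 55
white@25 3611 [368. 213.] rect [ 579.7 -114.8] [ 67. 104.] 18.4 circ [ 563.1 -119.2] 54
white@25 1632 [270. 253.] rect [ 498.8 -161.4] [ 35. 103.] 59.4 circ [ 504.3 -152.3] 52
brown@25 1923 [239. 365.] rect [ 445.7 -290.9] [106.  31.] 19.5 circ [ 445.6 -290.7] 55
```

View pics/w4.png

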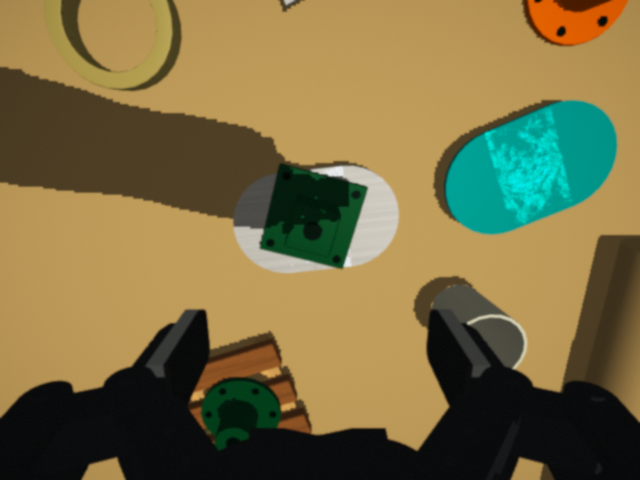

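Emit:
send_rows --moves '[[[-5, -2, 30], [0.014, 0.01, 0.1], 85], [[-9, -3.5, 65], [0.014, 0.01, 0.2], 85], [[-9.5, -3.5, 100], [0.014, 0.01, 0.265], 85], [[-9.5, -3.5, 135], [0.014, 0.01, 0.265], 85], [[-9.5, -3.5, 160], [0.014, 0.01, 0.265], 85], [[-9.5, -3.5, 178], [0.014, 0.01, 0.265], 85], [[-9.5, -3.5, 189], [0.014, 0.01, 0.265], 85], [[-9.5, -3.5, 193], [0.014, 0.01, 0.265], 85], [[-9.5, -3.5, 193], [0.014, 0.01, 0.265], 85], [[-9.5, -3.5, 193], [0.014, 0.01, 0.265], 85]]'

```text
clock: 8.82
eef_pos: [0.5328, -0.1214, 0.1161]
tool_rot: [0.795, 0.607, 0.001, 0.0]
ft_force: [0.4, 0.3, 0.2]
grip_width: 0.0855
```

```bash
cat >> h.py <<'E'
def st():
    o=readout.get_obs();T=Ro.from_quat(o['tool_rot']).as_matrix()
    print("t",round(o['clock'],2),"tcp",o['eef_pos'].round(4),"F",o['ft_force'].round(1),"w",round(o['grip_width'],4),"yaw x,y",np.degrees(np.arctan2(T[1,:2],T[0,:2])).round(1),"tilt",T[:2,2].round(4))
    return o['eef_pos'],T
def go(p,yawy=None):  # tool-frame shift/turn to world target p, tool down, jaws along yawy deg
    e,T=st();d=T.T@(np.array(p)-e)*1000
    a=np.radians(yawy);y=np.array([np.cos(a),np.sin(a),0]);z=np.array([0,0,-1.]);x=np.cross(y,z)
    if x@T[:,0]<0: x,y=-x,-y
    print("shift",d.round(1),"turn",Ro.from_matrix(T.T@np.c_[x,y,z]).as_rotvec().round(3))
E
python3 -c "
from h import *
st()"
```

```text
t 8.82 tcp [ 0.5328 -0.1214  0.1161] F [0.4 0.3 0.2] w 0.0855 yaw x,y [ 74.7 -15.3] tilt [0.0019 0.0011]
```

Emit:
send_rows --moves '[[[1, 0, 0], [0, 0, 0], 30], [[1, 0, 0], [0, 0, 0], 30], [[1, 0, 0], [0, 0, 0], 30], [[1, 0, 0], [0, 0, 0], 30], [[1, 0, 0], [0, 0, 0], 30], [[1, 0, 0], [0, 0, 0], 30], [[1, 0, 0], [0, 0, 0], 30]]'

```text
clock: 9.4
eef_pos: [0.5333, -0.1204, 0.1172]
tool_rot: [0.795, 0.607, 0.001, 0.001]
ft_force: [-1.4, 0.5, 6.4]
grip_width: 0.0391
```

```bash
python3 -c "
from h import *
go((.5374,.138,.3),-15.3)"
```

```text
t 9.4 tcp [ 0.5333 -0.1204  0.1172] F [-1.4  0.5  6.4] w 0.0391 yaw x,y [ 74.7 -15.3] tilt [0.003  0.0007]
shift [ 250.6  -63.7 -182.6] turn [ 0.003 -0.001  0.   ]
```

Emit:
send_rows --moves '[[[0, 0, -5], [0, 0, 0], 30], [[0, 0, -15], [0, 0, 0], 30], [[0, 0, -40], [0, 0, 0], 30], [[0, 0, -75], [0, 0, 0], 30], [[0, 0, -110], [0, 0, 0], 30], [[10, -3, -130], [0, 0, 0], 30], [[40, -10, -140], [0, 0, 0], 30], [[75, -19, -140], [0, 0, 0], 30], [[110, -28, -140], [0, 0, 0], 30], [[145, -37, -140], [0, 0, 0], 30], [[180, -46, -140], [0, 0, 0], 30], [[215, -55, -140], [0, 0, 0], 30]]'

```text
clock: 10.4
eef_pos: [0.5359, 0.1031, 0.2576]
tool_rot: [0.795, 0.607, 0.001, 0.001]
ft_force: [0.4, -0.0, -4.1]
grip_width: 0.0389
```

```bash
python3 -c "
from h import *
go((.5374,.138,.126),-15.3)"
```

```text
t 10.4 tcp [0.5359 0.1031 0.2576] F [ 0.4 -0.  -4.1] w 0.0389 yaw x,y [ 74.7 -15.3] tilt [0.0024 0.0006]
shift [ 33.9  -8.  131.6] turn [ 0.002 -0.001  0.   ]
```

Emit:
send_rows --moves '[[[20, -5, 5], [0.002, 0, 0], 30], [[34, -8, 25], [0.002, 0, 0], 30], [[34, -8, 55], [0.002, 0, 0], 30], [[34, -8, 90], [0.002, 0, 0], 30], [[34, -8, 112], [0.002, 0, 0], 30], [[34, -8, 125], [0.002, 0, 0], 30], [[34, -8, 131], [0.002, 0, 0], 30], [[34, -8, 131], [0.002, 0, 0], 30], [[34, -8, 131], [0.002, 0, 0], 30]]'

```text
clock: 11.15
eef_pos: [0.5378, 0.1381, 0.1271]
tool_rot: [0.795, 0.607, 0.001, -0.0]
ft_force: [0.0, 0.8, -2.9]
grip_width: 0.0388
```

```bash
python3 -c "
from h import *
go((.5374,.138,.1175),-15.3)"
```

```text
t 11.15 tcp [0.5378 0.1381 0.1271] F [ 0.   0.8 -2.9] w 0.0388 yaw x,y [ 74.7 -15.3] tilt [0.001  0.0012]
shift [-0.2 -0.4  9.6] turn [ 0.001 -0.001  0.   ]
```

Emit:
send_rows --moves '[[[0, 0, 2], [0, 0, 0], 30], [[0, 0, 4], [0, 0, 0], 30], [[0, 0, 6], [0, 0, 0], 30], [[0, 0, 7.5], [0, 0, 0], 30], [[0, 0, 8.5], [0, 0, 0], 30], [[0, 0, 9.5], [0, 0, 0], 30], [[0, 0, 10.5], [0, 0, 0], 30], [[0, 0, 11], [0, 0, 0], 30]]'

```text
clock: 11.82
eef_pos: [0.5378, 0.1381, 0.1171]
tool_rot: [0.795, 0.607, 0.001, -0.0]
ft_force: [-3.4, -1.5, 8.2]
grip_width: 0.0393
```

Emit:
send_rows --moves '[[[0, 0, 0], [0, 0, 0], 45], [[0, 0, 0], [0, 0, 0], 55], [[0, 0, 0], [0, 0, 0], 70], [[0, 0, 0], [0, 0, 0], 85], [[0, 0, 0], [0, 0, 0], 85], [[0, 0, -10], [0, 0, 0], 85], [[0, 0, -35], [0, 0, 0], 85], [[0, 0, -70], [0, 0, 0], 85], [[0, 0, -110], [0, 0, 0], 85], [[0, 0, -145], [0, 0, 0], 85], [[0, 0, -180], [0, 0, 0], 85], [[0, 0, -185], [0, 0, 0], 85]]'

```text
clock: 12.82
eef_pos: [0.5398, 0.1385, 0.3105]
tool_rot: [0.795, 0.607, 0.007, 0.002]
ft_force: [0.8, -0.8, 0.1]
grip_width: 0.0848
```

```bash
python3 -c "
from h import *
wrist('w5')
go((.445,.375,.30),0)"
```

```text
t 12.87 tcp [0.5395 0.1384 0.3085] F [0.  0.2 0.2] w 0.0851
tool x,y yaw [ 74.7 -15.3] tilt [0.0122 0.0041]
green@33 2073 [116.  15.] rect [428.5 334.2] [25. 59.] 74.9 circ [431.6 345.6] 30
green@33 7501 [312. 209.] rect [538.3 137.6] [82. 82.] 74.7 circ [538.4 137.5] 57
white@25 2064 [125.  21.] rect [427.9 332.8] [ 33. 108.] 74.9 circ [432.  348.1] 54
white@25 3001 [518.  14.] rect [748.3 249.8] [26. 98.] 74.9 circ [751.7 262.4] 49
white@25 2334 [311. 150.] rect [550.  196.9] [44. 88.] 78.3 circ [545.7 176. ] 44
white@25 1770 [370. 210.] rect [598.4 121. ] [77. 40.] 75.1 circ [580.5 125.7] 39
white@25 1476 [310. 266.] rect [520.3  76.1] [38. 76.] 74.5 circ [525.1  93.4] 38
white@25 5617 [380. 412.] rect [ 544.8 -106.5] [ 89. 150.] 64.5 circ [ 537.4 -120.5] 78
brown@25 1359 [538. 205.] rect [755.6  86.5] [55. 49.] 47.8 circ [758.9  84.7] 32
t 12.87 tcp [0.5395 0.1384 0.3085] F [0.  0.2 0.2] w 0.0851 yaw x,y [ 74.7 -15.3] tilt [0.0122 0.0041]
shift [ 203.3 -153.7    8.3] turn [ 0.012 -0.006 -0.267]
```

View pics/w5.png

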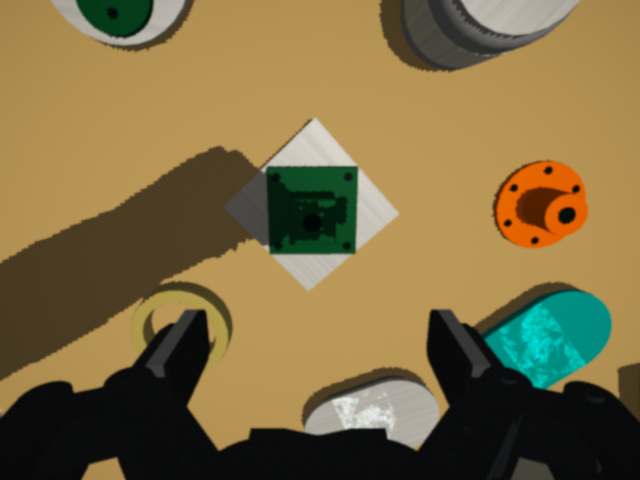

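Emit:
send_rows --moves '[[[25, -20, 2], [0.012, -0.006, 0], 85], [[52, -40, 4], [0.012, -0.006, 0], 85], [[80, -60, 6], [0.012, -0.006, 0], 85], [[108, -80, 8], [0.012, -0.006, 0], 85], [[136, -102, 8], [0.012, -0.006, -0.1], 85], [[164, -124, 8], [0.012, -0.006, -0.2], 85], [[190, -144, 8], [0.012, -0.006, -0.267], 85], [[203, -154, 8], [0.012, -0.006, -0.267], 85], [[203, -154, 8], [0.012, -0.006, -0.267], 85], [[203, -154, 8], [0.012, -0.006, -0.267], 85]]'

```text
clock: 13.7
eef_pos: [0.4437, 0.3753, 0.299]
tool_rot: [0.706, 0.708, -0.002, 0.0]
ft_force: [0.6, -0.3, 0.5]
grip_width: 0.0852
```

```bash
python3 -c "
from h import *
wrist('w6')"
```

```text
t 13.75 tcp [0.4442 0.3744 0.2993] F [ 0.5 -0.5 -0.2] w 0.0847
tool x,y yaw [90.  0.] tilt [-0.0018 -0.0022]
green@33 7078 [317. 204.] rect [441.7 377.6] [114.  59.] 68.9 circ [442.1 377.4] 57
green@33 3851 [405. 413.] rect [539.  144.7] [80. 85.] 74.1 circ [537.  146.6] 52
white@25 3835 [335. 207.] rect [445.7 375.1] [123. 109.] 75.7 circ [439.2 376.8] 62
white@25 2411 [624. 368.] rect [767.4 196.6] [ 40. 112.] 14.5 circ [786.2 201.5] 56
white@25 2359 [384. 389.] rect [519.6 167.1] [114.  52.] 27.2 circ [519.1 167.9] 61
```

View pics/w6.png

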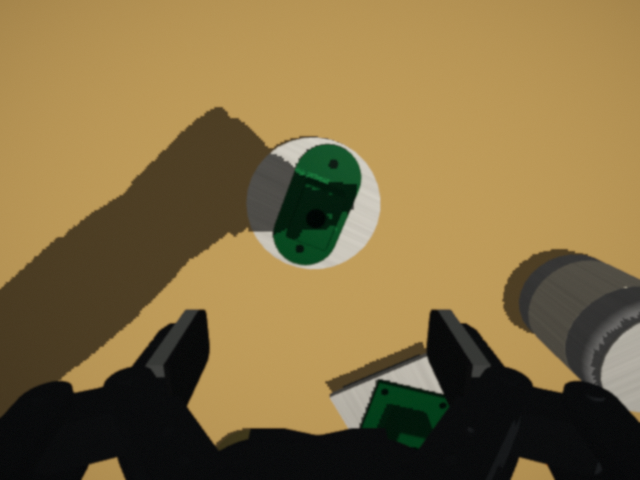

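```bash
python3 -c "
from h import *
go((.4418,.3775,.1165),-21.1)
print(readout.get_obs()['joint_pos'].round(3))"
```

```text
t 13.75 tcp [0.4442 0.3744 0.2993] F [ 0.5 -0.5 -0.2] w 0.0847 yaw x,y [90.  0.] tilt [-0.0018 -0.0022]
shift [  3.5  -2.1 182.8] turn [-0.001  0.002  0.369]
[ 0.701  0.407  0.227  1.394 -0.     2.271]
```

Emit:
send_rows --moves '[[[2, -1, 25], [0, 0.002, 0.1], 85], [[3.5, -2, 60], [0, 0.002, 0.2], 85], [[3.5, -2, 95], [0, 0.002, 0.3], 85], [[3.5, -2, 130], [0, 0.002, 0.369], 85], [[3.5, -2, 155], [0, 0.002, 0.369], 85], [[3.5, -2, 170], [0, 0.002, 0.369], 85], [[3.5, -2, 180], [0, 0.002, 0.369], 85], [[3.5, -2, 183], [0, 0.002, 0.369], 85], [[3.5, -2, 183], [0, 0.002, 0.369], 85], [[3.5, -2, 183], [0, 0.002, 0.369], 85]]'

```text
clock: 14.58
eef_pos: [0.4429, 0.3775, 0.1175]
tool_rot: [0.825, 0.565, 0.0, -0.0]
ft_force: [-0.1, 0.0, -0.2]
grip_width: 0.0852
```

```bash
python3 -c "
from h import *
go((.4418,.3775,.1165),-21.1)"
```

```text
t 14.58 tcp [0.4429 0.3775 0.1175] F [-0.1  0.  -0.2] w 0.0852 yaw x,y [ 68.8 -21.2] tilt [0.0002 0.001 ]
shift [-0.4 -1.   1. ] turn [-0.    -0.001 -0.001]
```

Emit:
send_rows --moves '[[[0, -1, 1], [0, 0, 0], 85], [[0, -1, 1], [0, 0, 0], 30], [[0, -1, 1], [0, 0, 0], 30], [[0, -1, 1], [0, 0, 0], 30], [[0, -1, 1], [0, 0, 0], 30], [[0, -1, 1], [0, 0, 0], 30], [[0, -1, 1], [0, 0, 0], 30], [[0, -1, 1], [0, 0, 0], 30]]'

```text
clock: 15.25
eef_pos: [0.4421, 0.3783, 0.1171]
tool_rot: [0.825, 0.565, 0.001, -0.001]
ft_force: [-0.1, -0.1, 4.3]
grip_width: 0.0353
```

Emit:
send_rows --moves '[[[0, 0, -5], [0, 0, 0], 30], [[0, 0, -15], [0, 0, 0], 30], [[0, 0, -40], [0, 0, 0], 30], [[0, 0, -75], [0, 0, 0], 30], [[0, 0, -110], [0, 0, 0], 30], [[0, 0, -145], [0, 0, 0], 30], [[0, 0, -165], [0, 0, 0], 30], [[0, 0, -165], [0, 0, 0], 30]]'

```text
clock: 15.92
eef_pos: [0.4436, 0.3792, 0.2884]
tool_rot: [0.825, 0.565, 0.006, -0.001]
ft_force: [1.1, 1.3, -2.7]
grip_width: 0.0349
```

```bash
python3 -c "
from h import *
go((.49,.15,.29),-21.2)
for n in ('w4',):
    pass
import pickle
im=camera('side');c=get_calibration('side');w=masks(im)[1]
for k,a,ce in comps(w,300):
    p=(ray(c,np.argwhere(k)[:,::-1],.025)*1000).astype(np.float32)
    if abs(ce[0]-309)<25: print(a,ce,cv2.minAreaRect(p))
im=camera('scene');c=get_calibration('scene');w=masks(im)[1]
for k,a,ce in comps(w,300):
    p=(ray(c,np.argwhere(k)[:,::-1],.025)*1000).astype(np.float32)
    if abs(ce[0]-258)<25 : print(a,ce,cv2.minAreaRect(p))
"
```

```text
t 15.92 tcp [0.4436 0.3792 0.2884] F [ 1.1  1.3 -2.7] w 0.0349 yaw x,y [ 68.9 -21.2] tilt [0.0089 0.0087]
shift [-197.   126.    -3.2] turn [ 0.005 -0.011  0.001]
638 [289.48275862 224.64576803] ((538.2155151367188, 135.61911010742188), (121.76321411132812, 122.33363342285156), 27.18119239807129)
2292 [307.7408377  295.14136126] ((536.4563598632812, -126.95800018310547), (159.18357849121094, 103.48855590820312), 7.123739242553711)
2510 [257.37808765 252.66135458] ((535.8767700195312, -125.97691345214844), (159.17349243164062, 99.11376190185547), 7.011215686798096)
```

Emit:
send_rows --moves '[[[-25, 16, 0], [0.005, -0.01, 0], 30], [[-52, 33, -1], [0.005, -0.01, 0], 30], [[-80, 51, -2], [0.005, -0.01, 0], 30], [[-110, 70, -3], [0.005, -0.01, 0], 30], [[-140, 90, -3], [0.005, -0.01, 0], 30], [[-170, 109, -3], [0.005, -0.01, 0], 30], [[-197, 126, -3], [0.005, -0.01, 0], 30], [[-197, 126, -3], [0.005, -0.01, 0], 30]]'

```text
clock: 16.68
eef_pos: [0.4878, 0.1431, 0.2822]
tool_rot: [0.827, 0.562, -0.008, 0.001]
ft_force: [-0.3, 1.4, -2.3]
grip_width: 0.0351
```

```bash
python3 -c "
from h import *
go((.5362,-.126,.28),-83)"
```

```text
t 16.68 tcp [0.4878 0.1431 0.2822] F [-0.3  1.4 -2.3] w 0.0351 yaw x,y [ 68.5 -21.5] tilt [-0.0118 -0.0098]
shift [-232.5  143.9    4.3] turn [1.000e-03 1.600e-02 1.073e+00]
```

Emit:
send_rows --moves '[[[-20, 12, 0], [0, 0.01, 0.1], 30], [[-45, 28, 1], [0, 0.01, 0.2], 30], [[-70, 43, 2], [0, 0.01, 0.3], 30], [[-95, 59, 3], [0, 0.01, 0.4], 30], [[-120, 74, 4], [0, 0.01, 0.5], 30], [[-145, 90, 4], [0, 0.01, 0.6], 30], [[-170, 105, 4], [0, 0.01, 0.7], 30], [[-195, 121, 4], [0, 0.015, 0.8], 30], [[-215, 133, 4], [0, 0.015, 0.9], 30], [[-228, 141, 4], [0.001, 0.016, 1.0], 30], [[-232, 144, 4], [0.001, 0.016, 1.07], 30], [[-232, 144, 4], [0.001, 0.016, 1.073], 30]]'

```text
clock: 17.68
eef_pos: [0.5356, -0.1267, 0.2773]
tool_rot: [0.998, 0.059, -0.003, -0.001]
ft_force: [0.4, 0.2, -2.9]
grip_width: 0.0349
```

```bash
python3 -c "
from h import *
go((.5362,-.126,.127),-83)"
```

```text
t 17.68 tcp [ 0.5356 -0.1267  0.2773] F [ 0.4  0.2 -2.9] w 0.0349 yaw x,y [  6.8 -83.2] tilt [-0.0054  0.0012]
shift [  1.5  -0.3 150.3] turn [-0.002  0.005 -0.004]
```

Emit:
send_rows --moves '[[[1.5, 0, 15], [-0.002, 0.005, -0.004], 30], [[1.5, 0, 45], [-0.002, 0.005, -0.004], 30], [[1.5, 0, 80], [-0.002, 0.005, -0.004], 30], [[1.5, 0, 110], [-0.002, 0.005, -0.004], 30], [[1.5, 0, 132], [-0.002, 0.005, -0.004], 30], [[1.5, 0, 145], [-0.002, 0.005, -0.004], 30], [[1.5, 0, 150], [-0.002, 0.005, -0.004], 30], [[1.5, 0, 150], [-0.002, 0.005, -0.004], 30], [[1.5, 0, 150], [-0.002, 0.005, -0.004], 30]]'

```text
clock: 18.43
eef_pos: [0.5361, -0.1257, 0.1271]
tool_rot: [0.998, 0.062, -0.001, -0.0]
ft_force: [-0.1, 0.2, -3.0]
grip_width: 0.0348
```

```bash
python3 -c "
from h import *
go((.5362,-.126,.117),-83)
for z in (.03,.04,.05): print(z,ray(get_calibration('scene'),(197,315),z),ray(get_calibration('side'),(396,317),z))"
```

```text
t 18.43 tcp [ 0.5361 -0.1257  0.1271] F [-0.1  0.2 -3. ] w 0.0348 yaw x,y [  7.1 -82.9] tilt [-0.0011  0.0002]
shift [ 0.1  0.3 10.1] turn [-0.     0.001  0.002]
0.03 [[ 0.68280822 -0.23443111]] [[ 0.69839601 -0.22469063]]
0.04 [[ 0.68998038 -0.23219817]] [[ 0.69469413 -0.233487  ]]
0.05 [[ 0.69715253 -0.22996523]] [[ 0.69099225 -0.24228336]]
```

Emit:
send_rows --moves '[[[0, 0, 2], [0, 0, 0], 30], [[0, 0, 4], [0, 0, 0], 30], [[0, 0, 6], [0, 0, 0], 30], [[0, 0, 7.5], [0, 0, 0], 30], [[0, 0, 8.5], [0, 0, 0], 30], [[0, 0, 9.5], [0, 0, 0], 30], [[0, 0, 10.5], [0, 0, 0], 30], [[0, 0, 11], [0, 0, 0], 30]]'

```text
clock: 19.1
eef_pos: [0.5361, -0.1258, 0.1171]
tool_rot: [0.998, 0.062, -0.0, -0.0]
ft_force: [-4.7, 1.5, 8.0]
grip_width: 0.0345
```

Contact; release, lift and move back toward the rack's parked round cap after a look.

Emit:
send_rows --moves '[[[0, 0, 0], [0, 0, 0], 40], [[0, 0, 0], [0, 0, 0], 50], [[0, 0, 0], [0, 0, 0], 70], [[0, 0, 0], [0, 0, 0], 85], [[0, 0, 0], [0, 0, 0], 85], [[0, 0, -10], [0, 0, 0], 85], [[0, 0, -35], [0, 0, 0], 85], [[0, 0, -70], [0, 0, 0], 85], [[0, 0, -110], [0, 0, 0], 85], [[0, 0, -145], [0, 0, 0], 85], [[0, 0, -180], [0, 0, 0], 85], [[0, 0, -185], [0, 0, 0], 85]]'

```text
clock: 20.1
eef_pos: [0.5385, -0.1263, 0.3104]
tool_rot: [0.998, 0.062, 0.006, 0.002]
ft_force: [0.5, 0.3, 1.3]
grip_width: 0.0849
```

```bash
python3 -c "
from h import *
wrist('w7')
go((.45,-.335,.30),0)"
```

```text
t 20.15 tcp [ 0.5382 -0.1263  0.3084] F [0.2 0.1 0.8] w 0.0851
tool x,y yaw [  7.1 -82.9] tilt [ 0.0102 -0.0025]
green@33 7121 [ 39. 177.] rect [537.6 131. ] [77. 83.] 74.8 circ [538.6 131.4] 55
green@33 6550 [315. 211.] rect [ 536.4 -126.4] [114.  59.] 6.9 circ [ 536.5 -127. ] 57
green@33 5645 [519. 319.] rect [ 451.8 -347.6] [90. 93.] 7.0 circ [ 449.4 -350.9] 52
white@25 2416 [469.  50.] rect [ 699.8 -253.6] [65. 84.] 7.1 circ [ 707.8 -252.7] 42
white@25 5862 [ 59. 176.] rect [537.4 137. ] [120. 120.] 27.2 circ [537.8 137.2] 84
white@25 5291 [315. 176.] rect [ 561. -123.] [108. 100.] 6.0 circ [ 551.6 -124.5] 64
brown@25 2022 [561. 295.] rect [ 467.4 -389. ] [132.  29.] 19.2 circ [ 467.4 -389.7] 66
brown@25 1445 [459. 294.] rect [ 464.6 -285. ] [69. 31.] 19.0 circ [ 464.8 -285.6] 35
t 20.15 tcp [ 0.5382 -0.1263  0.3084] F [0.2 0.1 0.8] w 0.0851 yaw x,y [  7.1 -82.9] tilt [ 0.0102 -0.0025]
shift [-113.4  196.2    8.1] turn [ 0.01  -0.005 -1.447]
```

View pics/w7.png

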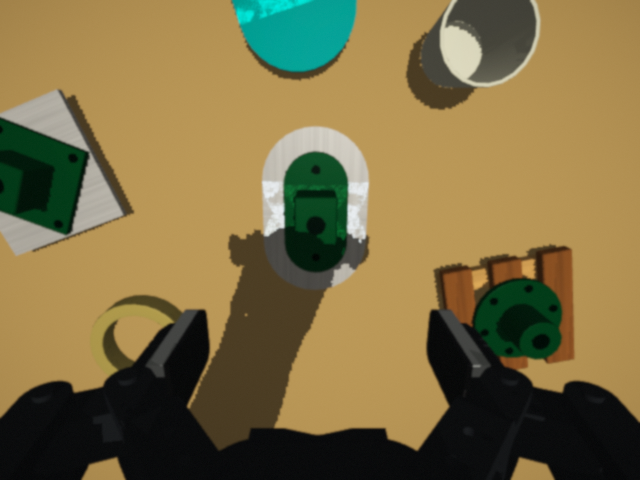

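Emit:
send_rows --moves '[[[-10, 18, 1], [0.01, -0.005, -0.12], 85], [[-22, 38, 2], [0.01, -0.005, -0.24], 85], [[-34, 58, 3], [0.01, -0.005, -0.36], 85], [[-46, 79, 4], [0.01, -0.005, -0.48], 85], [[-58, 100, 5], [0.01, -0.005, -0.6], 85], [[-70, 121, 6], [0.01, -0.005, -0.72], 85], [[-82, 142, 7], [0.01, -0.005, -0.84], 85], [[-94, 162, 8], [0.01, -0.005, -0.96], 85], [[-105, 182, 8], [0.01, -0.005, -1.08], 85], [[-113, 196, 8], [0.01, -0.005, -1.2], 85], [[-113, 196, 8], [0.01, -0.005, -1.32], 85], [[-113, 196, 8], [0.01, -0.005, -1.447], 85]]'

```text
clock: 21.15
eef_pos: [0.4492, -0.3356, 0.2986]
tool_rot: [0.707, 0.708, -0.0, -0.001]
ft_force: [0.5, -0.3, 0.3]
grip_width: 0.0856
```

```bash
python3 -c "
from h import *
wrist('w8')
go((.4505,-.3467,.1165),0)"
```

```text
t 21.2 tcp [ 0.4494 -0.3351  0.2987] F [ 0.8  0.2 -0.8] w 0.0849
tool x,y yaw [90.4  0.4] tilt [-0.0018  0.0017]
green@33 6996 [320. 221.] rect [ 451.  -346.7] [87. 87.] 0.1 circ [ 451.4 -346.6] 44
white@25 1892 [414.   7.] rect [ 530.6 -172.5] [115.  13.] 0.1 circ [ 530.6 -166.2] 58
brown@25 2596 [329. 154.] rect [ 455.2 -288.5] [79. 30.] 19.1 circ [ 454.8 -287.7] 41
brown@25 2749 [336. 265.] rect [ 464.9 -390. ] [127.  29.] 19.2 circ [ 464.6 -389.7] 65
t 21.2 tcp [ 0.4494 -0.3351  0.2987] F [ 0.8  0.2 -0.8] w 0.0849 yaw x,y [90.4  0.4] tilt [-0.0018  0.0017]
shift [-11.9   1.4 182.2] turn [-0.002 -0.002  0.006]
```

Round cap is at (451, −346.7), as expected.

Emit:
send_rows --moves '[[[-8, 1.5, 25], [-0.002, -0.002, 0.006], 85], [[-12, 1.5, 60], [-0.002, -0.002, 0.006], 85], [[-12, 1.5, 95], [-0.002, -0.002, 0.006], 85], [[-12, 1.5, 130], [-0.002, -0.002, 0.006], 85], [[-12, 1.5, 155], [-0.002, -0.002, 0.006], 85], [[-12, 1.5, 170], [-0.002, -0.002, 0.006], 85], [[-12, 1.5, 180], [-0.002, -0.002, 0.006], 85], [[-12, 1.5, 183], [-0.002, -0.002, 0.006], 85], [[-12, 1.5, 183], [-0.002, -0.002, 0.006], 85], [[-12, 1.5, 183], [-0.002, -0.002, 0.006], 85]]'

```text
clock: 22.03
eef_pos: [0.4513, -0.3471, 0.1166]
tool_rot: [0.707, 0.707, 0.0, 0.001]
ft_force: [0.3, -0.1, -0.4]
grip_width: 0.0854
```

Emit:
send_rows --moves '[[[0, 0, 0], [0, 0, 0], 30], [[0, 0, 0], [0, 0, 0], 30], [[0, 0, 0], [0, 0, 0], 30], [[0, 0, 0], [0, 0, 0], 30], [[0, 0, 0], [0, 0, 0], 30], [[0, 0, 0], [0, 0, 0], 30], [[0, 0, 0], [0, 0, 0], 30]]'

```text
clock: 22.62
eef_pos: [0.4516, -0.3475, 0.1178]
tool_rot: [0.707, 0.707, 0.0, 0.002]
ft_force: [-1.2, 0.8, 4.8]
grip_width: 0.0384
```

Emit:
send_rows --moves '[[[0, 0, -5], [0, 0, 0], 30], [[0, 0, -15], [0, 0, 0], 30], [[0, 0, -40], [0, 0, 0], 30], [[0, 0, -75], [0, 0, 0], 30], [[0, 0, -110], [0, 0, 0], 30], [[0, 0, -145], [0, 0, 0], 30], [[0, 0, -170], [0, 0, 0], 30], [[0, 0, -175], [0, 0, 0], 30]]'

```text
clock: 23.28
eef_pos: [0.4525, -0.3481, 0.299]
tool_rot: [0.707, 0.707, 0.001, 0.007]
ft_force: [0.9, 0.4, -1.6]
grip_width: 0.0383
```

```bash
python3 -c "
from h import *
go((.5,0,.295),0)"
```

```text
t 23.28 tcp [ 0.4525 -0.3481  0.299 ] F [ 0.9  0.4 -1.6] w 0.0383 yaw x,y [90. -0.] tilt [ 0.0107 -0.0086]
shift [348.2  47.2   1.5] turn [ 0.011  0.009 -0.001]
```

Emit:
send_rows --moves '[[[20, 3, 0], [0.01, 0.008, 0], 30], [[50, 7, 0], [0.01, 0.008, 0], 30], [[84, 11, 0], [0.01, 0.008, 0], 30], [[118, 16, 0], [0.01, 0.008, 0], 30], [[152, 21, 0], [0.01, 0.008, 0], 30], [[186, 25, 0], [0.01, 0.008, 0], 30], [[220, 30, 0], [0.01, 0.008, 0], 30], [[254, 34, 0], [0.01, 0.008, 0], 30], [[288, 39, 0], [0.01, 0.008, 0], 30], [[322, 44, 0], [0.01, 0.008, 0], 30], [[345, 47, 0], [0.01, 0.008, 0], 30], [[348, 47, 0], [0.01, 0.008, 0], 30]]'

```text
clock: 24.28
eef_pos: [0.4993, 0.0037, 0.2949]
tool_rot: [0.705, 0.709, -0.0, -0.001]
ft_force: [0.3, -0.5, -3.2]
grip_width: 0.0382
```

```bash
python3 -c "
from h import *
go((.4395,.3768,.28),0)"
```

```text
t 24.28 tcp [0.4993 0.0037 0.2949] F [ 0.3 -0.5 -3.2] w 0.0382 yaw x,y [90.3  0.3] tilt [-0.002   0.0013]
shift [373.4 -58.   15.5] turn [-0.002 -0.001  0.005]
```

Emit:
send_rows --moves '[[[20, -3, 0], [-0.002, 0, 0.005], 30], [[54, -8, 0], [-0.002, 0, 0.005], 30], [[90, -14, 0], [-0.002, 0, 0.005], 30], [[126, -19, 0], [-0.002, 0, 0.005], 30], [[162, -25, 0], [-0.002, 0, 0.005], 30], [[198, -30, 5], [-0.002, 0, 0.005], 30], [[234, -36, 10], [-0.002, 0, 0.005], 30], [[270, -42, 15], [-0.002, 0, 0.005], 30], [[306, -47, 15], [-0.002, 0, 0.005], 30], [[340, -53, 15], [-0.002, 0, 0.005], 30], [[365, -57, 15], [-0.002, 0, 0.005], 30], [[373, -58, 15], [-0.002, 0, 0.005], 30]]'

```text
clock: 25.28
eef_pos: [0.4382, 0.3794, 0.2785]
tool_rot: [0.706, 0.708, -0.0, -0.001]
ft_force: [0.0, -1.0, -2.9]
grip_width: 0.0384
```

```bash
python3 -c "
from h import *
go((.4395,.3768,.128),0)"
```

```text
t 25.28 tcp [0.4382 0.3794 0.2785] F [ 0.  -1.  -2.9] w 0.0384 yaw x,y [90.2  0.2] tilt [-0.0021  0.0011]
shift [ -2.7   1.6 150.5] turn [-0.002 -0.001  0.004]
```

Emit:
send_rows --moves '[[[-1, 1, 15], [-0.002, -0.001, 0.004], 30], [[-2.5, 1.5, 45], [-0.002, -0.001, 0.004], 30], [[-2.5, 1.5, 80], [-0.002, -0.001, 0.004], 30], [[-2.5, 1.5, 110], [-0.002, -0.001, 0.004], 30], [[-2.5, 1.5, 132], [-0.002, -0.001, 0.004], 30], [[-2.5, 1.5, 145], [-0.002, -0.001, 0.004], 30], [[-2.5, 1.5, 150], [-0.002, -0.001, 0.004], 30], [[-2.5, 1.5, 150], [-0.002, -0.001, 0.004], 30], [[-2.5, 1.5, 150], [-0.002, -0.001, 0.004], 30]]'

```text
clock: 26.03
eef_pos: [0.4397, 0.3766, 0.1286]
tool_rot: [0.707, 0.707, -0.0, 0.0]
ft_force: [0.3, 0.4, -1.9]
grip_width: 0.038
```

```bash
python3 -c "
from h import *
go((.4395,.3768,.1178),0)"
```

```text
t 26.03 tcp [0.4397 0.3766 0.1286] F [ 0.3  0.4 -1.9] w 0.038 yaw x,y [89.9 -0.1] tilt [-0.0002 -0.0003]
shift [ 0.2 -0.2 10.8] turn [-0.     0.    -0.001]
```

Emit:
send_rows --moves '[[[0, 0, 2], [0, 0, 0], 30], [[0, 0, 4], [0, 0, 0], 30], [[0, 0, 6], [0, 0, 0], 30], [[0, 0, 7.5], [0, 0, 0], 30], [[0, 0, 9], [0, 0, 0], 30], [[0, 0, 10], [0, 0, 0], 30], [[0, 0, 11], [0, 0, 0], 30], [[0, 0, 11.5], [0, 0, 0], 30], [[0, 0, 11.5], [0, 0, 0], 30]]'

```text
clock: 26.78
eef_pos: [0.4396, 0.3766, 0.1179]
tool_rot: [0.707, 0.707, 0.0, -0.0]
ft_force: [-2.1, -0.4, 3.8]
grip_width: 0.038
```

Emit:
send_rows --moves '[[[0, 0, 0], [0, 0, 0], 42], [[0, 0, 0], [0, 0, 0], 52], [[0, 0, 0], [0, 0, 0], 70], [[0, 0, 0], [0, 0, 0], 85], [[0, 0, 0], [0, 0, 0], 85], [[0, 0, -10], [0, 0, 0], 85], [[0, 0, -35], [0, 0, 0], 85], [[0, 0, -70], [0, 0, 0], 85], [[0, 0, -110], [0, 0, 0], 85], [[0, 0, -145], [0, 0, 0], 85], [[0, 0, -180], [0, 0, 0], 85], [[0, 0, -185], [0, 0, 0], 85]]'

```text
clock: 27.78
eef_pos: [0.4414, 0.3781, 0.3115]
tool_rot: [0.707, 0.707, 0.007, 0.0]
ft_force: [0.6, 0.0, 1.1]
grip_width: 0.0853
```

```bash
python3 -c "
from h import *
wrist('w9')
a=camera('scene');b=camera('side')
cv2.imwrite('pics/fin.png',cv2.resize(np.hstack([a,b]),(800,300))[:,:,::-1])
st()"
```

```text
t 27.83 tcp [0.4412 0.3779 0.3095] F [0.8 1.  1. ] w 0.085
tool x,y yaw [89.9 -0.1] tilt [0.0088 0.0075]
green@33 6634 [313. 209.] rect [440.4 377.4] [86. 87.] 89.7 circ [440.2 377.5] 44
green@33 3992 [403. 412.] rect [538.8 140.9] [85. 86.] 74.6 circ [536.8 142. ] 56
white@25 4410 [326. 206.] rect [445.8 375.1] [123. 109.] 74.9 circ [439.1 376.9] 62
white@25 3499 [618. 360.] rect [771.9 201.6] [ 56. 119.] 14.0 circ [798.9 208.3] 60
white@25 2382 [383. 386.] rect [521.9 166.8] [118.  55.] 27.2 circ [521.4 167.2] 64
t 27.93 tcp [0.4398 0.3767 0.3038] F [ 0.2 -0.6  0.5] w 0.0851 yaw x,y [89.9 -0.1] tilt [0.0015 0.0014]
```

View pics/w9.png

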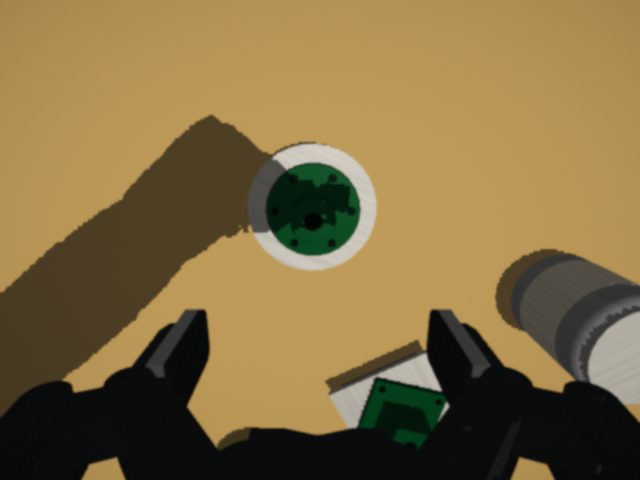

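View pics/fin.png

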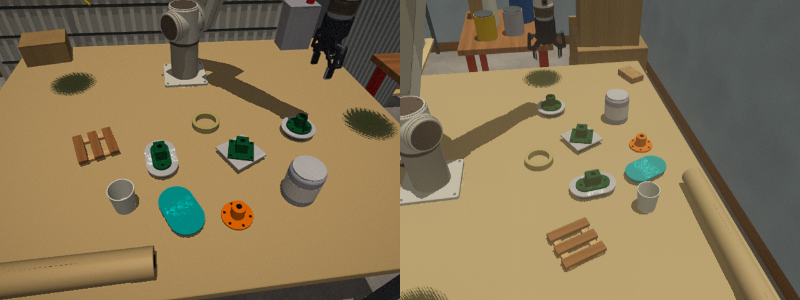

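All three are centred on their stands, the bystanders look untouched, and the gripper is clear.

```bash
python3 -c "
from workcell import order
print(order.job_done())"
```

```text
the job is handed in; nothing more can be done
None
```

All three castings are on the stands of their own outline, and I handed the job in at about 28 s of the 115 s allowed. I parked the round casting on the spare rack, moved the square and oblong ones, then moved the round one to its own stand.

| Casting | Measured centre (mm) | Stand centre (mm) | Offset |
|---|---|---|---|
| Round | (440.3, 377.5) | (439.1, 376.9) | about 1.5 mm |
| Square | (538.3, 137.6) | (537.4, 138.0) | about 1 mm |
| Oblong | (536.4, −126.4) | (536.2, −126.5) | under 1 mm |

- **Oblong alignment:** it lies at 6.9° and its stand at 7.0°.
- **Contact forces:** the wrist force read after each set-down peaked at about 10 N. I only sampled it at the end of each move.
- **Bystanders:** the last scene and side pictures show the tin, tape roll and cup unmoved. I judged this by eye and did not measure them again.
- **Small disagreements:** the scene, side and wrist cameras differed by 1–2.5 mm on the stand centres, well inside the 12 mm allowed. The tool tilted up to about 0.017 rad after releases, and I corrected that before each next grasp.

No check failed.

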